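Tare the portion scale for a canister with its thumbwheel

ROBOT

A 6-joint arm with a two-finger parallel gripper is mounted at the origin on a cart in front of the work surface, level with it; the furniture and walls round the work are solid. World frame = base frame: x ahead of the robot, y to its left, z up, the work surface at z = 0. Lengths are in mm, angles in degrees, forces in N, time in s.
With the tool pointing down it reaches from about 375 to 925 mm from the base axis. Payload 5.7 kg.
Tool frame: the origin (TCP) lies between the finger pads; the fingertips stand tips_ahead ahead of it and the grasp point (between the pads) lies 5 mm behind it (tips_ahead is the distance from the TCP to the fingertips, in mm); z points along the fingers, y is the line along which they close (so a half turn about z gives the same grasp; the last joint's range is limited). The gripper opens to 85 mm and grips with 20 to 120 N. Pads are 22 mm wide; open, the fingers measure 114 mm over their backs; the gripper's body (76 mm by 85 mm) begins 54 mm behind the grasp point. The pads swing forward as they close: fully open they stand 13 mm farther back than shut.
Start: joints at [-71.969, 20.558, 86.54, -0, 72.909, -6.595], TCP at [249.995, -545.406, 245.267] pointing down, gripper open.
Joint ranges: [-170.27, 170.27], [-57.76, 135], [12.27, 136.19], [-55.21, 235.2], [11.17, 155.16], [-170.74, 170.74]. Speed limits (degrees/s): [136.94, 136.94, 180, 180, 180, 180].

INTERFACE

Orientations are given as a 3x3 rotation matrix whose columns are the frame's x, y, z axes.
In Python, from bench import * gives the robot as it stands. The module is installed in compiled form; this text tells all that it offers.
- The arm moves only by the tool apply_moves, never from a script. Its arguments are lists of equal length, an entry for each row: "grip": the finger opening in m, from 0 to 0.0854; "slide": the shift along the tool's x, y, z in m, a list of three; "spin": the turn about the tool's z in rad. A call has 1 to 20 rows; each row shifts and turns the commanded pose from where the row before left it, along the tool's axes as they then stand; what a row does not reach is not made up. A row lasts 1/8 s, in which the tool goes at most 62.5 mm and 10.7 degrees, less where a joint would pass 70% of its speed; a pose out of reach is approached as far as the arm can. A call is refused whole if a number of a shift passes 0.0625 or a number of a turn 0.188, either way. A call with a gripper value outside its range is refused whole. The fingers move at their own pace and stop on an object; the grip force is fixed at half the most. Time passes only in rows, so rows that do not move let the fingers close. It gives the time, the measured TCP pose, the force, the opening and the grip force at its end, in the units of the state.
- sense(): the state, without advancing time (a new reading comes with each control period).
- grab_frame(name): name is "scene" or "top" or "wrist"; returns a dict with "img" (420x560x3 uint8, blue, green, red), "camera_matrix" (3x3 intrinsics, pixels), "k1" (the pictures are not rectified: a ray, as slopes to the right and down, at radius r is drawn at 1 + k1 r^2 times it, then the intrinsics apply), "R" (3x3) and "t" (3): a world point X has camera coordinates R X + t. Camera axes: x right, y down, z forward; pixel columns grow to the right and rows downward; lengths in mm; the calibration is good to about 2 mm. A picture is of the moment at which its call begins. There is no depth.
- close_job(): hands the job in; it is judged then, once.
Trained networks look in the newest picture that a camera, given by its name, has taken for a name from the list of things; names that differ only in an ending like _2 or _b are one class to them, and where a whole thing is asked for, a point or a joint stands for the part that bears it (a point fixed in the world has none). Each returns a list of dicts, best first, with "confidence" (0 to 1); they miss things now and then, are a little off and sometimes report something else, mostly with a low value. They report only what shows in the picture. A call takes as long as a camera call. They do not tell look-alikes from the thing itself.
- spot_in(thing, camera): "xy" ([column, row] in pixels, amid what is visible of it).
- outline_of(thing, camera): "mask" (420x560 bool, what is visible of it) and "xy" ([column, row] in pixels, amid what is visible of it).
The state is a dict: "time_s": time; "joint_pos": joint angles; "joint_vel": joint speeds; "joint_torque": joint torques, N m; "tool_pos": TCP position; "tcp_rot": TCP orientation; "force": force on the tool from outside, world axes, zero at the start; "ft_torque": the same for the moment, N m; "gripper_width": finger opening in mm; "finger_force": force on a finger pad.
Only numpy, scipy, OpenCV 4.12 (cv2) and the standard library are available. Lean on these libraries where they do the work, as an engineer would, in place of code of your own. Each camera call takes 0.05 s, during which the arm holds its last target. There are 200 camera calls.

TASK

Set the empty steel canister gently in the middle of the portion scale's pan and let go, then tare the scale: with one fingertip on top of its thumbwheel, roll the wheel until the dial's broad zero bar stands under the needle. Press the wheel only as hard as it needs, never with more than 20 N, leave the canister standing on the pan, and do not disturb the other things on the worktop.

Things in the scene. Friction and masses are not known exactly. Their poses are not given: they have to be found in the camera images.
- canister_mid (a point): Centre of the loose, open, empty brushed-steel canister: round, 70 mm across the rim, slightly narrower at the foot, 120 mm tall, upright; this point is on its axis 60 mm above its underside, z up. Its weight differs each time (0.25 to 0.5 kg).
- scale: White mechanical portion scale, fixed. Origin on the worktop under it; x to its back, y to its left, z up. It covers x -135 to 118, y -100 to 90 mm. Rear housing 67 mm tall under a steel pan; front left a round dial, 100 mm across, under a clear lens, tilted 0.36 rad to the front, centre (-74, 34, 42) mm; front right a flat deck 50 mm high, with a thumbwheel standing out of a slot.
- pan_centre (a point): Middle of the upper face of the square steel pan, 150 x 160 mm with a rim 4 mm high round its edge. The pan rides on a soft spring (about 1 N per mm, 10 mm of travel) and sinks 2.4 to 4.8 mm under the canister; unloaded its upper face is 87 mm above the worktop.
- wheel_crest (a point): Nominal highest point of the thumbwheel, a fixed point on the scale at (-80, -61, 56.5) mm from the scale's origin; axes as the scale's. The wheel is worn and runs out of true: its real crest lies up to 1 mm above or below this point and rises and falls as it turns.
- tare_wheel: Black knurled thumbwheel, 32 mm diameter, 11 mm wide, rigid level axle along the scale's x; origin on the axle. Only its top 6.5 mm is clear of the deck: it cannot be pinched. Rim drag about 4 N; stays where left. Turned by friction: press on top (about 6-10 N), stroke along the scale's y. To -y (right) turns the dial clockwise. 16 mm of rim travel = 0.6 rad of dial; several strokes.
- zero_mark (a point): The broad black zero bar on the dial disc, 7.5 mm wide, 14 mm long; this point is its middle, 39 mm from the dial's centre. x axis: from the dial's centre outwards along the bar.
- needle_tip (a point): Tip of the dark needle, 34 mm from the dial's centre, in front of the dial disc. x axis: from the dial's centre outwards along the needle.
- needle (a joint): Angle of the needle in rad, clockwise seen from above; 0 points straight up the dial face (to the scale's back). It follows the pan: 0 with the pan empty, 0.7 to 1.5 with the canister on it, about 3 with the pan on its stop.
- dial (a joint): Angle of the dial disc's zero bar in rad, measured the same way as the needle; the zero bar is under the needle when both are equal. Moved only by the thumbwheel; it can go from -0.9 to 2.5 and starts between -0.5 and 0.15.
- spice_jar_red: Bystander: spice jar with a red cap, 45 mm across, 106 mm tall, standing to the left of the scale; origin at its underside.
- spice_jar_white: Bystander: spice jar with a white cap, 47 mm across, 98 mm tall, standing to the left of the scale; origin at its underside.
- nut_jar: Bystander: clear jar of nuts with a dark lid, 90 mm across, 140 mm tall, at the back right; origin at its underside.
- timer: Bystander: small round kitchen timer with a red top, 64 mm across, 36 mm tall, behind and to the right of the scale; origin at its underside.
- peeler: Bystander: white-handled peeler, 170 mm long, 25 mm wide, lying near the front edge; origin at its middle, on the worktop.
There are look-alikes about, which are no part of the job. What is shaped like the part that bears canister_mid but purple is not meant.

How it is judged:
By the outcome, as a careful person would: the job done as asked, in the order asked, and still so for the second after the job is handed in, with the robot touching nothing.
It also fails if it takes over 72 s, if anything falls off the work surface, if the arm or the gripper's body presses on something with over 40 N, if the wrist force passes 120 N, or if a joint passes its speed limit or range.

## Working session

There is one attempt and no reset: what is moved stays moved. The work goes in short steps, Python scripts to look and compute and a tool call to move; the robot and the scene stay as the last step left them, time stands still between calls to the robot, and variables do not carry over. Pictures are saved under pics/ and viewed, at most 10 in all, crops included, and the job is handed in when it is done.

Besides the shell and the picture viewer there is one more tool, called after "Emit:" as name(argument=value, ...) on one line, values as JSON. apply_moves: Moves the arm, as the interface text tells. Its arguments: {"type":"object","properties":{"grip":{"type":"array","items":{"type":"number"}},"slide":{"type":"array","items":{"type":"array","items":{"type":"number"}}},"spin":{"type":"array","items":{"type":"number"}}},"required":["grip","slide","spin"]}

```bash
mkdir -p pics; cat > h.py <<'E'
from bench import *
import numpy as np, cv2
def ray(f,px):
    K=np.array(f["camera_matrix"],float);k=f["k1"]
    d=np.array([(px[0]-K[0,2])/K[0,0],(px[1]-K[1,2])/K[1,1]]);u=d.copy()
    for _ in range(30): u=d/(1+k*(u@u))
    R=np.array(f["R"]);t=np.array(f["t"]).ravel()
    v=R.T@np.array([u[0],u[1],1]);return -R.T@t,v/np.linalg.norm(v)
def onz(f,px,z):
    c,v=ray(f,px);return c+v*(z-c[2])/v[2]
def proj(f,X):
    c=np.array(f["R"])@np.array(X,float)+np.array(f["t"]).ravel();u=c[:2]/c[2];u=u*(1+f["k1"]*(u@u))
    K=np.array(f["camera_matrix"]);return np.array([K[0,0]*u[0]+K[0,2],K[1,1]*u[1]+K[1,2]])
def tri(rs):
    A=np.zeros((3,3));b=np.zeros(3)
    for c,v in rs:
        P=np.eye(3)-np.outer(v,v);A+=P;b+=P@c
    return np.linalg.solve(A,b)
E
python3 - <<'E'
from h import *
s=sense();print({k:np.round(v,3).tolist() for k,v in s.items()})
F={}
for n in("scene","top"):
    F[n]=grab_frame(n);cv2.imwrite(f"pics/{n}0.png",F[n]["img"])
    f=F[n];print(n,np.round(-np.array(f["R"]).T@np.array(f["t"]).ravel()),f["k1"])
for th in["canister_mid","scale","pan_centre","tare_wheel","zero_mark","needle_tip","wheel_crest","spice_jar_red","spice_jar_white","nut_jar","timer","peeler"]:
    for n in F:
        print(th,n,[(np.round(d["xy"]).tolist(),round(d["confidence"],2)) for d in spot_in(th,n)][:4])
E
```

```text
{'time_s': 0.0, 'joint_pos': [-71.969, 20.6, 86.599, -0.001, 72.909, -6.595], 'joint_vel': [-0.042, -0.032, 0.024, 0.052, 0.079, 0.033], 'joint_torque': [-0.002, -52.762, -27.861, -0.0, 0.013, 0.0], 'tool_pos': [249.793, -544.804, 244.43], 'tcp_rot': [[0.909, 0.417, -0.001], [0.417, -0.909, 0.002], [0.0, -0.002, -1.0]], 'force': [-0.136, -0.784, 0.287], 'ft_torque': [0.064, 0.064, 0.012], 'finger_force': 0.0, 'gripper_width': 85.428}
scene [-453.  912.  775.] 0.0469184411054804
top [ 257.   10. 1616.] 0.0004914534870402124
canister_mid scene [([319.0, 185.0], 0.63), ([337.0, 183.0], 0.62), ([321.0, 216.0], 0.59)]
canister_mid top [([378.0, 246.0], 0.93), ([318.0, 239.0], 0.93), ([349.0, 208.0], 0.76), ([389.0, 207.0], 0.74)]
scale scene [([220.0, 237.0], 0.95)]
scale top [([229.0, 198.0], 0.58)]
pan_centre scene []
pan_centre top [([229.0, 178.0], 0.98)]
tare_wheel scene []
tare_wheel top []
zero_mark scene []
zero_mark top [([374.0, 158.0], 0.19)]
needle_tip scene []
needle_tip top [([341.0, 265.0], 0.26)]
wheel_crest scene [([220.0, 238.0], 0.93)]
wheel_crest top [([228.0, 203.0], 0.59)]
spice_jar_red scene [([156.0, 242.0], 0.59)]
spice_jar_red top [([178.0, 177.0], 0.57)]
spice_jar_white scene [([184.0, 262.0], 0.72)]
spice_jar_white top [([181.0, 213.0], 0.85)]
nut_jar scene [([303.0, 170.0], 0.88)]
nut_jar top [([375.0, 157.0], 0.66)]
timer scene [([279.0, 198.0], 0.76)]
timer top [([337.0, 169.0], 0.82), ([228.0, 176.0], 0.73)]
peeler scene [([360.0, 235.0], 0.77)]
peeler top [([376.0, 158.0], 0.74), ([338.0, 263.0], 0.53), ([339.0, 170.0], 0.35)]
```

```bash
python3 - <<'E'
import cv2
a=cv2.imread("pics/top0.png");cv2.imwrite("pics/top0c.png",cv2.resize(a[120:300,150:430],None,fx=2.85,fy=2.85,interpolation=cv2.INTER_CUBIC))
a=cv2.imread("pics/scene0.png");cv2.imwrite("pics/scene0c.png",cv2.resize(a[120:320,120:400],None,fx=2.85,fy=2.85,interpolation=cv2.INTER_CUBIC))
E
```

```text
(no output)
```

View pics/top0c.png

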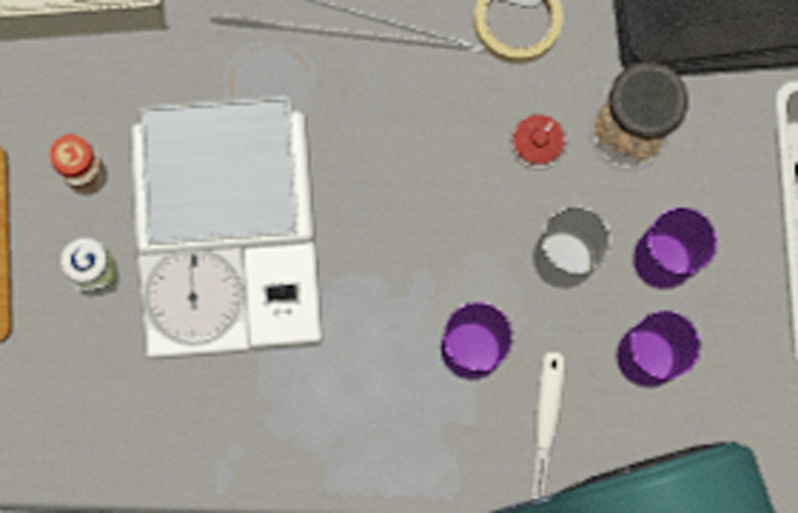

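View pics/scene0c.png

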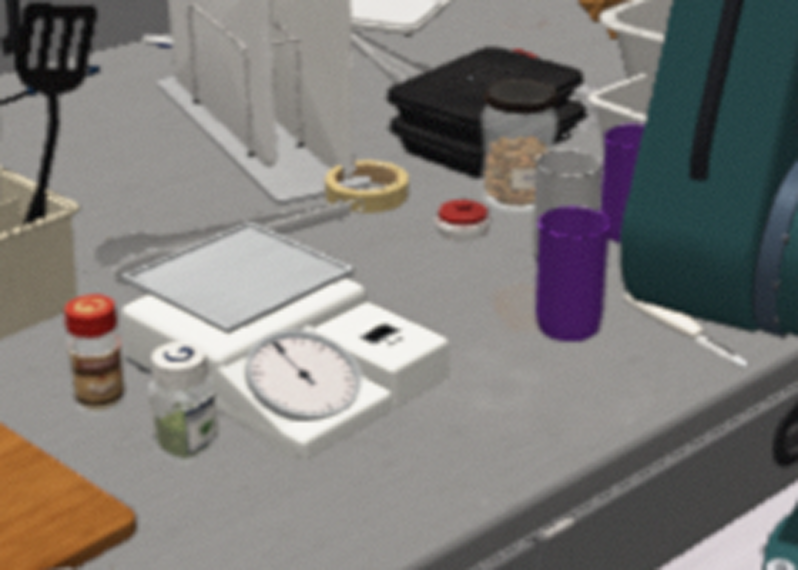

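The steel canister is at top px (350,207). The other canister-shaped things at (389,207), (378,246) and (318,239) are purple, so they are look-alikes. The scale is at about (229,198), with its pan at the back and its dial at the front left.

```bash
python3 - <<'E'
from h import *
from scipy.optimize import minimize
f=grab_frame("top");img=f["img"]
def hull(X,r1,r0,h):
    a=np.linspace(0,2*np.pi,40)
    P=[proj(f,[X[0]+r*np.cos(t),X[1]+r*np.sin(t),z]) for r,z in((r1,h),(r0,0)) for t in a]
    m=np.zeros((1680,2240),np.uint8);cv2.fillConvexPoly(m,cv2.convexHull((np.array(P)*4+1.5).astype(np.int32)),1);return m>0
for d in outline_of("canister_mid","top"):
    m=d["mask"];hsv=cv2.cvtColor(img,cv2.COLOR_BGR2HSV)[m].mean(0)
    M=cv2.resize(m.astype(np.uint8),None,fx=4,fy=4,interpolation=cv2.INTER_NEAREST)>0
    x0=onz(f,d["xy"],60)[:2]
    r=minimize(lambda X:-(hull(X,35,31,120)&M).sum()/(hull(X,35,31,120)|M).sum(),x0,method="Nelder-Mead",options=dict(initial_simplex=[x0,x0+[15,0],x0+[0,15]],xatol=.3))
    print("can",np.round(d["xy"]),d["confidence"],"hsv",hsv.round(),"xy",r.x.round(1),"iou",-r.fun)
for th in("pan_centre","scale"):
  for d in outline_of(th,"top")[:1]:
    q=cv2.minAreaRect(np.argwhere(d["mask"])[:,::-1].astype(np.float32));b=cv2.boxPoints(q)
    print(th,d["confidence"],b.round(1).tolist());
    W=[onz(f,p,87 if th=="pan_centre" else 50)[:2] for p in b];print(np.round(W,1).tolist(),np.mean(W,0), [np.linalg.norm(W[i]-W[i-1]).round() for i in range(4)],[np.degrees(np.arctan2(*(W[i]-W[i-1])[::-1])).round(1) for i in range(4)])
for n,z in(("spice_jar_red",106),("spice_jar_white",98),("nut_jar",140),("timer",36)):
    p=spot_in(n,"top");print(n,onz(f,p[0]["xy"],z*.6).round() if p else None)
c=np.vstack
x,y=350,207
cv2.imwrite("pics/can.png",cv2.resize(img[y-50:y+50,x-65:x+65],None,fx=5,fy=5,interpolation=cv2.INTER_CUBIC))
E
```

```text
can [386. 206.] 0.93 hsv [139. 142. 109.] xy [ 565.5 -303.8] iou 0.9490123576919335
can [381. 243.] 0.77 hsv [139. 140. 117.] xy [ 457.3 -283.5] iou 0.934001587931719
can [349. 205.] 0.7 hsv [ 30.  15. 135.] xy [ 563.3 -193.2] iou 0.9453738124741842
can [317. 240.] 0.55 hsv [140. 138. 131.] xy [459.8 -94.4] iou 0.9481337302495992
pan_centre 0.76 [[197.3000030517578, 156.6999969482422], [251.60000610351562, 152.39999389648438], [255.60000610351562, 202.3000030517578], [201.1999969482422, 206.60000610351562]]
[[704.6, 275.8], [722.9, 110.0], [567.1, 92.2], [549.4, 254.8]] [636.01198693 183.21840224] [np.float64(157.0), np.float64(167.0), np.float64(157.0), np.float64(164.0)] [np.float64(7.7), np.float64(-83.7), np.float64(-173.5), np.float64(96.2)]
scale 0.56 [[193.60000610351562, 157.8000030517578], [256.79998779296875, 152.6999969482422], [264.0, 241.8000030517578], [200.89999389648438, 246.89999389648438]]
[[711.3, 293.5], [733.6, 96.3], [453.4, 64.0], [432.3, 254.6]] [582.65406231 177.11097162] [np.float64(282.0), np.float64(198.0), np.float64(282.0), np.float64(192.0)] [np.float64(7.9), np.float64(-83.6), np.float64(-173.4), np.float64(96.3)]
spice_jar_red [640. 335.  64.]
spice_jar_white [532. 319.  59.]
nut_jar [ 706. -269.   84.]
timer [ 691. -157.   22.]
```

View pics/can.png

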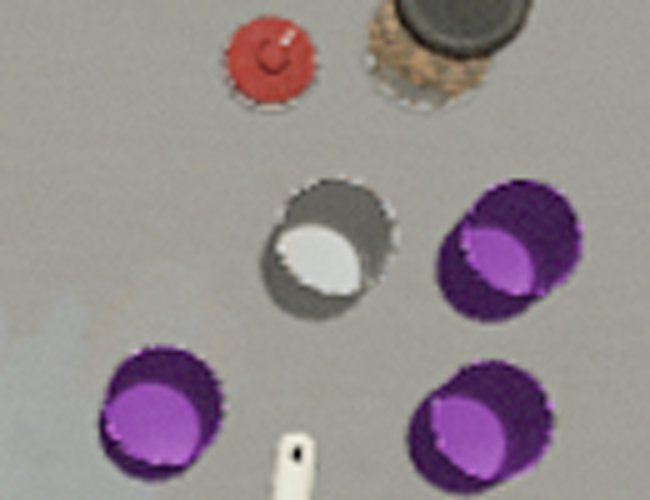

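The enlarged crop confirms it: the grey brushed-steel canister at px (350,207), about (563,-193) mm, is the one meant. The purple ones are not. The bench is clear enough to close along the scale's x axis, so I'm moving above it.

Emit:
apply_moves(grip=[0.0854,0.0854,0.0854,0.0854,0.0854,0.0854,0.0854,0.0854,0.0854,0.0854,0.0854,0.0854,0.0854,0.0854,0.0854,0.0854,0.0854,0.0854,0.0854], slide=[[0.043,-0.019,0],[0.043,-0.019,0],[0.043,-0.019,0],[0.043,-0.019,0],[0.043,-0.019,0],[0.043,-0.019,0],[0.043,-0.019,0],[0.043,-0.019,0],[0.043,-0.019,0],[0.043,-0.019,0],[0,0,0],[0,0,0],[0,0,0],[0,0,0],[0,0,0],[0,0,0],[0,0,0],[0,0,0],[0,0,0]], spin=[0,0,0,0,0,0,0,0,0,0,-0.18,-0.18,-0.18,-0.18,-0.18,-0.18,-0.18,0,0])

```text
time_s: 4.08
tool_pos: [561.7, -193.5, 245.3]
tcp_rot: [[-0.115, 0.993, -0.0], [0.993, 0.115, 0.0], [0.0, 0.0, -1.0]]
force: [0.7, 0.5, 0.7]
gripper_width: 85.6
finger_force: 0.0
```

```bash
python3 - <<'E'
from h import *
import bench;print([n for n in dir(bench) if not n.startswith('_')], getattr(bench,'tips_ahead',None))
s=sense();print(s["tool_pos"],np.round(s["tcp_rot"],3).tolist(),s["force"])
f=grab_frame("wrist");cv2.imwrite("pics/w1.png",f["img"])
print(-np.array(f["R"]).T@np.array(f["t"]).ravel(),np.array(f["R"]).round(2).tolist(),f["k1"])
for d in outline_of("canister_mid","wrist"):
    m=d["mask"];hsv=cv2.cvtColor(f["img"],cv2.COLOR_BGR2HSV)[m].mean(0);print(np.round(d["xy"]),d["confidence"],hsv.round(),onz(f,d["xy"],100),np.argwhere(m).min(0),np.argwhere(m).max(0))
# predicted rim overlay
im=f["img"].copy()
for t in np.linspace(0,2*np.pi,60):
    for z,r,c in((120,35,(0,0,255)),(0,31,(0,255,0))):
        p=proj(f,[563.3+r*np.cos(t),-193.2+r*np.sin(t),z]);cv2.circle(im,tuple(int(v) for v in p.round()),1,c,-1)
cv2.imwrite("pics/w1o.png",im)
E
```

```text
['Unreachable', 'close_job', 'grab_frame', 'outline_of', 'sense', 'spot_in', 'tips_ahead'] 14.0
[ 561.72217304 -193.54382152  245.30730914] [[-0.115, 0.993, -0.0], [0.993, 0.115, 0.0], [0.0, 0.0, -1.0]] [0.73239307 0.52667336 0.68112809]
[ 551.31386488 -111.26130047  373.28707627] [[0.99, 0.12, 0.0], [0.11, -0.94, 0.32], [0.04, -0.32, -0.95]] -0.07665272901178134
[171.  67.] 0.96 [140. 156. 136.] [459.51694068 -93.10626289 100.        ] [ 12 118] [112 231]
[286. 204.] 0.91 [ 30.  10. 162.] [ 563.6649195  -194.96929931  100.        ] [148 245] [245 330]
[271. 297.] 0.84 [140. 152. 109.] [ 560.72646864 -291.71620551  100.        ] [240 239] [347 312]
[174. 255.] 0.77 [140. 154. 118.] [ 464.83273353 -257.80690752  100.        ] [214 123] [309 218]
```

View pics/w1o.png

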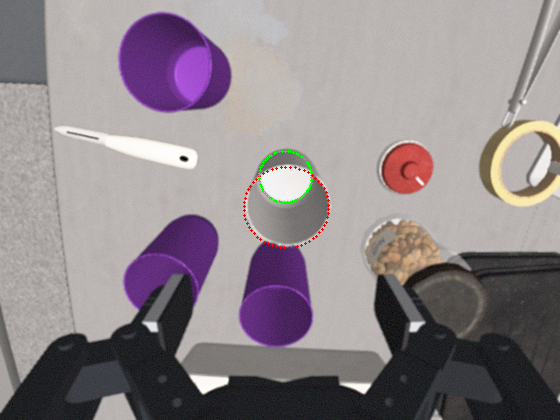

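The overlay of the estimated rim (red, centre about (287,207)) and foot (green) matches the steel canister. The fingers straddle it clear of the purple ones, so I'm descending to grasp.

Emit:
apply_moves(grip=[0.0854,0.0854,0.0854,0.0854,0.0854,0.0854,0.055,0.055,0.055,0.055,0.055,0.055], slide=[[0,0.0015,0.03],[0,0,0.035],[0,0,0.035],[0,0,0.03],[0,0,0.023],[0,0,0],[0,0,0],[0,0,0],[0,0,0],[0,0,0],[0,0,0],[0,0,0]], spin=[0,0,0,0,0,0,0,0,0,0,0,0])

```text
time_s: 5.68
tool_pos: [564.3, -193.8, 93.7]
tcp_rot: [[-0.119, 0.993, 0.003], [0.993, 0.119, -0.001], [-0.001, 0.002, -1.0]]
force: [0.9, 0.9, 6.6]
gripper_width: 68.3
finger_force: 69.0
```

Emit:
apply_moves(grip=[0.055,0.055,0.055,0.055,0.055,0.055,0.055,0.055,0.055,0.055,0.055,0.055,0.055,0.055], slide=[[0,0,-0.015],[0,0,-0.03],[0,0,-0.035],[0,0,-0.035],[0,0,-0.025],[0.02,0.007,0],[0.04,0.013,0],[0.04,0.013,0],[0.04,0.013,0],[0.04,0.013,0],[0.04,0.013,0],[0.02,0.007,0],[0,0,0],[0,0,0]], spin=[0,0,0,0,0,0,0,0,0,0,0,0,0,0])

```text
time_s: 7.42
tool_pos: [612.5, 53.8, 231.8]
tcp_rot: [[-0.119, 0.993, -0.001], [0.993, 0.119, -0.001], [-0.0, -0.001, -1.0]]
force: [0.1, 0.1, -3.4]
gripper_width: 68.3
finger_force: 68.7
```

```bash
python3 - <<'E'
from h import *
s=sense();print(s["tool_pos"],np.round(s["tcp_rot"],3).tolist(),s["force"],s["gripper_width"])
f=grab_frame("wrist")
im=f["img"].copy()
for th,z in(("pan_centre",87),("scale",50),("tare_wheel",56),("needle_tip",48),("zero_mark",45)):
  for d in outline_of(th,"wrist")[:2]:
    b=cv2.boxPoints(cv2.minAreaRect(np.argwhere(d["mask"])[:,::-1].astype(np.float32)))
    W=np.array([onz(f,p,z)[:2] for p in b]);print(th,d["confidence"],np.round(d["xy"]),onz(f,d["xy"],z)[:2].round(1),W.round(1).tolist())
# model overlay from guess: origin from pan centre
th=np.radians(6.9);ex=np.array([np.cos(th),np.sin(th),0]);ey=np.array([-np.sin(th),np.cos(th),0])
c=np.array([636,183,87.])
for a,b in((75,80),(75,-80),(-75,-80),(-75,80)):
    p=proj(f,c+a*ex+b*ey).round();cv2.circle(im,(int(p[0]),int(p[1])),3,(0,0,255),-1)
cv2.imwrite("pics/w2.png",im)
E
```

```text
[612.51982692  53.81094572 231.77046953] [[-0.119, 0.993, -0.001], [0.993, 0.119, -0.001], [-0.0, -0.001, -1.0]] [ 0.06666946  0.08410458 -3.41022528] 68.33001896904113
pan_centre 0.79 [336.  68.] [639.8 167.6] [[557.5, 207.2], [706.7, 227.7], [733.7, 115.1], [566.8, 94.2]]
scale 0.97 [281.  80.] [597.4 156.5] [[454.5, 208.7], [721.8, 240.3], [755.3, 101.9], [453.9, 65.8]]
tare_wheel 0.94 [185. 114.] [513.4 117. ] [[503.3, 127.8], [515.9, 130.1], [519.2, 104.1], [506.3, 101.6]]
```

View pics/w2.png

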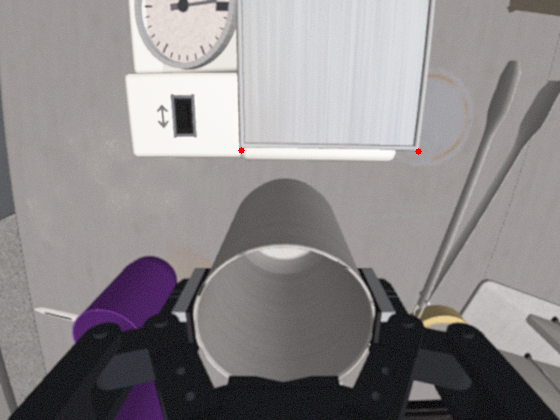

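The pan's near corners show at (242,147) and (417,150), about 2 px from the prediction. The thumbwheel is in its slot at (184,115). Carrying the canister over the pan and lowering it close.

Emit:
apply_moves(grip=[0.055,0.055,0.055,0.055,0.055,0.055,0.055,0.055,0.055,0.055,0.055], slide=[[0.017,0.005,0],[0.03,0.009,0],[0.035,0.011,0],[0.03,0.009,0],[0.015,0.005,0],[0,0,0.01],[0,0,0.015],[0,0,0.01],[0,0,0.006],[0,0,0],[0,0,0]], spin=[0,0,0,0,0,0,0,0,0,0,0])

```text
time_s: 9.1
tool_pos: [637.2, 184.9, 191.7]
tcp_rot: [[-0.118, 0.993, 0.001], [0.993, 0.118, 0.0], [0.0, 0.001, -1.0]]
force: [0.1, 0.4, -2.7]
gripper_width: 68.2
finger_force: 68.8
```

```bash
python3 - <<'E'
from h import *
s=sense();print(s["tool_pos"],s["force"])
F={n:grab_frame(n) for n in("top","scene","wrist")}
t=np.radians(6.9);ex=np.array([np.cos(t),np.sin(t),0]);ey=np.array([-np.sin(t),np.cos(t),0])
c=np.array([636,184.5,91.])
out=[]
for n in F:
    im=cv2.resize(F[n]["img"],None,fx=3,fy=3,interpolation=cv2.INTER_CUBIC)
    for a,b in((75,80),(75,-80),(-75,-80),(-75,80)):
        p=proj(F[n],c+a*ex+b*ey)*3+1;cv2.circle(im,(int(p[0]),int(p[1])),3,(0,0,255),-1)
    q=proj(F[n],c)*3
    x,y=[int(np.clip(v,150,m-150)) for v,m in zip(q,(1680,1260))]
    out.append(cv2.resize(im[y-150:y+150,x-133:x+133],(266*1,300)))
cv2.imwrite("pics/p3.png",np.hstack(out))
E
```

```text
[637.16799386 184.9330974  191.74057022] [ 0.05180968  0.40727696 -2.66951193]
```

View pics/p3.png

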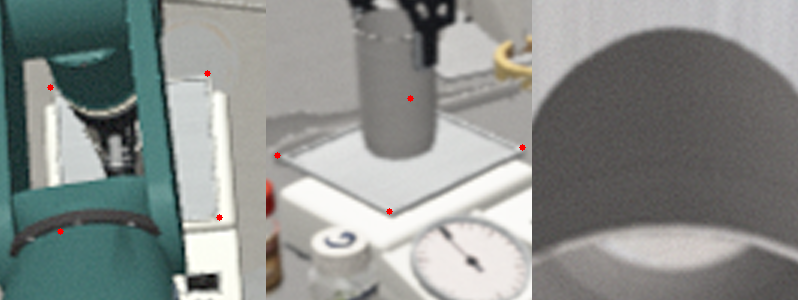

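Scene corners match the red predictions closely. Canister hovers about 11 mm over the pan, so I'm lowering it gently to near its natural sink.

Emit:
apply_moves(grip=[0.055,0.055,0.055,0.055,0.055,0.055,0.055,0.055,0.055], slide=[[0,-0.0015,0.003],[0,0,0.004],[0,0,0.003],[0,0,0.0015],[0,0,0.001],[0,0,0.001],[0,0,0.0005],[0,0,0],[0,0,0]], spin=[0,0,0,0,0,0,0,0,0])

```text
time_s: 10.38
tool_pos: [635.2, 184.9, 177.4]
tcp_rot: [[-0.119, 0.993, -0.0], [0.993, 0.119, 0.0], [0.0, -0.0, -1.0]]
force: [-1.3, -0.6, 0.6]
gripper_width: 68.1
finger_force: 69.0
```

Emit:
apply_moves(grip=[0.07,0.073,0.076,0.08,0.0854,0.0854,0.0854], slide=[[0,0,0],[0,0,0],[0,0,0],[0,0,0],[0,0,0],[0,0,0],[0,0,0]], spin=[0,0,0,0,0,0,0])

```text
time_s: 11.25
tool_pos: [635.3, 184.9, 177.3]
tcp_rot: [[-0.119, 0.993, -0.0], [0.993, 0.119, 0.0], [0.0, -0.0, -1.0]]
force: [-0.4, 0.1, -0.5]
gripper_width: 85.3
finger_force: 0.0
```

Emit:
apply_moves(grip=[0.0854,0.0854,0.0854,0.0854,0.04,0.0,0.0,0.0,0.0,0.0], slide=[[0,0,-0.015],[0,0,-0.025],[0,0,-0.025],[0,0,-0.015],[-0.01,-0.02,0],[-0.015,-0.04,0],[-0.015,-0.04,0],[-0.01,-0.03,0],[0,0,0],[0,0,0]], spin=[0,0,0,0,0,0,0,0,0,0])

```text
time_s: 12.5
tool_pos: [513.1, 120.0, 257.9]
tcp_rot: [[-0.118, 0.993, 0.002], [0.993, 0.118, 0.0], [0.0, 0.002, -1.0]]
force: [0.4, 0.3, 0.3]
gripper_width: 0.1
finger_force: 0.0
```

```bash
python3 - <<'E'
from h import *
s=sense();print(s["tool_pos"],s["force"],s["gripper_width"])
f=grab_frame("wrist");cv2.imwrite("pics/w4.png",f["img"])
for th,z in(("tare_wheel",53),("needle_tip",48),("zero_mark",45),("canister_mid",145)):
  for d in outline_of(th,"wrist")[:2]:
    b=cv2.boxPoints(cv2.minAreaRect(np.argwhere(d["mask"])[:,::-1].astype(np.float32)))
    W=np.array([onz(f,p,z)[:2] for p in b]);print(th,d["confidence"],np.round(d["xy"]),onz(f,d["xy"],z)[:2].round(1),W.round(1).tolist())
E
```

```text
[513.05778197 119.98502064 257.91795509] [0.40238476 0.3243349  0.29023586] 0.07274408168745768
tare_wheel 0.49 [283. 188.] [513.2 117.7] [[504.2, 128.1], [514.6, 129.4], [517.6, 104.4], [507.0, 103.1]]
canister_mid 0.81 [228. 309.] [474.6  25.4] [[420.8, -25.3], [473.1, 48.2], [492.1, 30.1], [440.3, -47.2]]
canister_mid 0.63 [479. 155.] [656.  185.1] [[596.9, 126.3], [577.6, 214.4], [707.4, 234.6], [743.1, 143.4]]
```

View pics/w4.png

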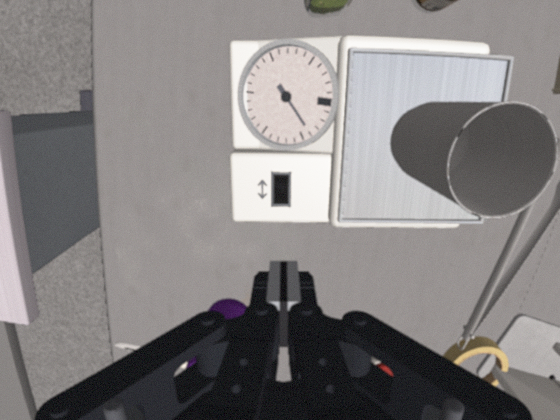

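The needle tip is at (305,125) from the dial centre (286,96), about 1 rad. The zero bar is at (324,102), about 0.15 rad. Canister stands mid-pan, and the wheel is at (282,189). I need about 0.8 rad clockwise, which is about 22 mm of strokes to -y. Descending over the wheel, using one finger by offsetting the TCP.

Emit:
apply_moves(grip=[0,0,0,0,0,0,0,0,0], slide=[[0.0055,-0.008,0.01],[0,0,0.03],[0,0,0.035],[0,0,0.035],[0,0,0.03],[0,0,0.02],[0,0,0.008],[0,0,0],[0,0,0]], spin=[0,0,0,0,0,0,0,0,0])

```text
time_s: 13.88
tool_pos: [504.1, 124.5, 90.0]
tcp_rot: [[-0.119, 0.993, 0.001], [0.993, 0.119, 0.0], [0.0, 0.001, -1.0]]
force: [0.0, -0.0, 0.9]
gripper_width: 0.2
finger_force: 0.0
```

```bash
python3 - <<'E'
from h import *
s=sense();print(s["tool_pos"],s["force"],s["gripper_width"])
f=grab_frame("wrist");im=f["img"]
cv2.imwrite("pics/w5.png",im)
E
```

```text
[504.08736834 124.53238337  90.02045222] [ 0.02577983 -0.03784918  0.92859312] 0.24084714631934567
```

View pics/w5.png

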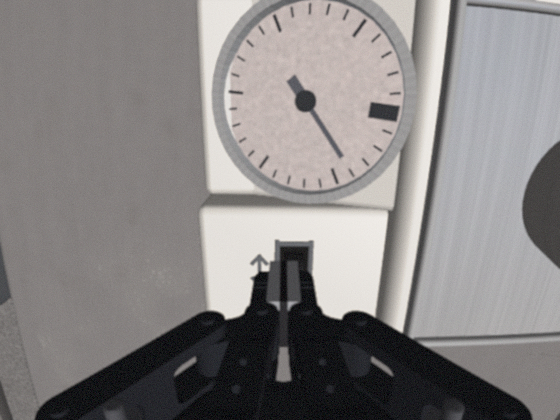

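Close view: the needle tip is at (341,157) and the bar at (384,111) about the dial centre (305,100). The right-hand finger alone lies over the wheel (columns 283–308). Descending to contact.

Emit:
apply_moves(grip=[0,0,0,0,0,0], slide=[[0,0,0.006],[0,0,0.005],[0,0,0.003],[0,0,0.002],[0,0,0],[0,0,0]], spin=[0,0,0,0,0,0])

```text
time_s: 14.68
tool_pos: [503.7, 124.4, 73.4]
tcp_rot: [[-0.119, 0.993, 0.0], [0.993, 0.119, 0.0], [0.0, 0.0, -1.0]]
force: [-0.1, -0.1, 0.7]
gripper_width: -0.1
finger_force: 0.0
```

Emit:
apply_moves(grip=[0,0,0,0], slide=[[0,0,0.001],[0,0,0.001],[0,0,0],[0,0,0]], spin=[0,0,0,0])

```text
time_s: 15.18
tool_pos: [503.6, 124.4, 71.3]
tcp_rot: [[-0.119, 0.993, -0.0], [0.993, 0.119, 0.0], [0.0, -0.0, -1.0]]
force: [-0.4, -0.1, -0.5]
gripper_width: -0.1
finger_force: 0.0
```

Emit:
apply_moves(grip=[0,0,0], slide=[[0,0,0.0005],[0,0,0],[0,0,0]], spin=[0,0,0])

```text
time_s: 15.55
tool_pos: [503.6, 124.4, 70.9]
tcp_rot: [[-0.119, 0.993, 0.0], [0.993, 0.119, 0.0], [0.0, 0.0, -1.0]]
force: [-0.0, -0.4, 0.6]
gripper_width: -0.2
finger_force: 0.2
```

Emit:
apply_moves(grip=[0,0,0], slide=[[0,0,0.0004],[0,0,0],[0,0,0]], spin=[0,0,0])

```text
time_s: 15.92
tool_pos: [503.7, 124.4, 70.6]
tcp_rot: [[-0.119, 0.993, 0.0], [0.993, 0.119, 0.0], [0.0, 0.0, -1.0]]
force: [-0.4, 0.6, 3.3]
gripper_width: -0.2
finger_force: 1.6
```

Emit:
apply_moves(grip=[0,0,0], slide=[[0,0,0.0003],[0,0,0],[0,0,0]], spin=[0,0,0])

```text
time_s: 16.3
tool_pos: [503.7, 124.4, 70.4]
tcp_rot: [[-0.119, 0.993, 0.0], [0.993, 0.119, 0.0], [0.0, 0.0, -1.0]]
force: [-0.4, -0.9, 5.6]
gripper_width: -0.1
finger_force: 2.8
```

Emit:
apply_moves(grip=[0,0,0,0,0], slide=[[0,0,0.0003],[-0.001,0,0],[-0.0015,0,0],[-0.0015,0,0],[0,0,0]], spin=[0,0,0,0,0])

```text
time_s: 16.92
tool_pos: [504.2, 121.4, 70.6]
tcp_rot: [[-0.118, 0.993, 0.001], [0.993, 0.118, 0.002], [0.002, 0.001, -1.0]]
force: [-2.1, 4.9, 10.6]
gripper_width: 0.3
finger_force: 5.8
```

```bash
cat >> h.py <<'E'
def dial(f):
    # fit scale placement from pan-derived yaw, dial centre located on its tilted plane; angles of needle and bar
    t=np.radians(6.9);ex=np.array([np.cos(t),np.sin(t),0]);ey=np.array([-np.sin(t),np.cos(t),0])
    o=np.array([511.5,116.5,0])+80*ex+61*ey
    c=o-74*ex+34*ey+np.array([0,0,42.]);a=.36
    u=np.cos(a)*ex+np.array([0,0,np.sin(a)]);v=-ey   # u up the face, v to the right
    S=8;N=60*S
    g=lambda p,q:proj(f,c+p*u+q*v)
    pts=np.array([[-40,-40],[-40,40],[40,40],[40,-40]],float)
    src=np.array([g(*p) for p in pts],np.float32)
    dst=np.array([[N+q*S,N-p*S] for p,q in pts],np.float32)
    return cv2.warpPerspective(f["img"],cv2.getPerspectiveTransform(src,dst),(2*N,2*N),flags=cv2.INTER_CUBIC)
E
python3 - <<'E'
from h import *
print(sense()["force"])
f=grab_frame("wrist");w=dial(f)
cv2.imwrite("pics/d1.png",cv2.resize(w,(560,560),interpolation=cv2.INTER_AREA))
E
```

```text
[-2.06036436  4.8628465  10.63473512]
```

View pics/d1.png

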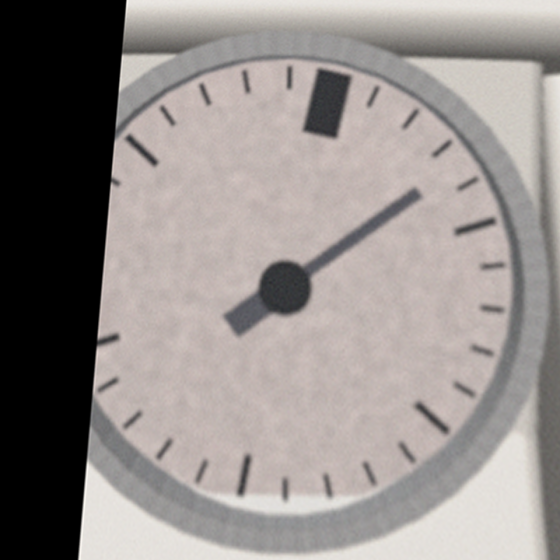

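The rectified dial shows the bar at (328,103), about 0.23 rad, and the needle tip at (420,192), about 0.96 rad, around the centre (285,287). The wheel turns at about 10 N, so I'm continuing the stroke.

Emit:
apply_moves(grip=[0,0,0,0], slide=[[-0.0015,0,0],[-0.0015,0,0],[-0.0015,0,0],[0,0,0]], spin=[0,0,0,0])

```text
time_s: 17.48
tool_pos: [504.7, 116.7, 70.9]
tcp_rot: [[-0.118, 0.993, 0.001], [0.993, 0.118, 0.001], [0.001, 0.001, -1.0]]
force: [-3.9, 3.9, 13.9]
gripper_width: 0.1
finger_force: 7.3
```

```bash
cat >> h.py <<'E'
def angles(f):
    g=cv2.cvtColor(dial(f),cv2.COLOR_BGR2GRAY)
    y,x=np.mgrid[-15:16,-15:16]
    # boss centre: dark blob near the middle
    m=(g<75).astype(np.uint8);m=cv2.erode(m,np.ones((45,45),np.uint8));yy,xx=np.nonzero(m[360:600,360:600])
    c=(xx.mean()+360,yy.mean()+360)
    p=cv2.warpPolar(g,(400,1440),c,400,cv2.INTER_LINEAR).astype(float)  # rows: angle 0.25deg, from right, clockwise
    def an(r0,r1,th,wmin):
        d=np.clip(th-p[:,r0*8:r1*8].mean(1),0,None);d=cv2.GaussianBlur(d[:,None],(1,wmin),0).ravel()
        k=int(d.argmax());i=np.arange(k-40,k+41);w=np.clip(d[i%1440]-.3*d[k],0,None);a=(i*w).sum()/w.sum()/4+90
        return np.radians((a+180)%360-180)
    return an(17,29,150,11),an(36,44,110,41),c
E
python3 - <<'E'
from h import *
f=grab_frame("wrist");print(angles(f))
E
```

```text
(np.float64(0.9439904200778427), np.float64(-1.6625089536511315), (np.float64(486.07166666666666), np.float64(493.9083333333333)))
```

```bash
sed -i 's/    y,x=np.mgrid.*/    g[g<3]=255/' h.py
python3 - <<'E'
from h import *
f=grab_frame("wrist");print(angles(f))
E
```

```text
(np.float64(0.9438789033165553), np.float64(0.39856731574732207), (np.float64(486.1325503355705), np.float64(493.94295302013427)))
```

Emit:
apply_moves(grip=[0,0,0,0], slide=[[-0.0015,0,-0.0004],[-0.0015,0,-0.0001],[-0.0015,0,-0.0001],[0,0,0]], spin=[0,0,0,0])

```text
time_s: 18.08
tool_pos: [505.1, 112.1, 71.1]
tcp_rot: [[-0.118, 0.993, 0.0], [0.993, 0.118, 0.001], [0.001, 0.0, -1.0]]
force: [-2.7, 3.5, 10.8]
gripper_width: -0.0
finger_force: 5.3
```

```bash
python3 - <<'E'
from h import *
f=grab_frame("wrist");print(angles(f))
E
```

```text
(np.float64(0.9439721535329639), np.float64(0.562387322893406), (np.float64(484.4594180704441), np.float64(494.1822358346095)))
```

Emit:
apply_moves(grip=[0,0,0,0], slide=[[-0.0015,0,-0.0001],[-0.0015,0,-0.0001],[-0.0015,0,-0.0001],[0,0,0]], spin=[0,0,0,0])

```text
time_s: 18.62
tool_pos: [505.6, 107.6, 71.2]
tcp_rot: [[-0.118, 0.993, 0.0], [0.993, 0.118, 0.001], [0.001, 0.0, -1.0]]
force: [-1.3, 2.3, 9.0]
gripper_width: -0.1
finger_force: 4.2
```

```bash
python3 - <<'E'
from h import *
f=grab_frame("wrist");print(angles(f))
E
```

```text
(np.float64(0.9469792106348789), np.float64(0.7249111201282692), (np.float64(482.3333333333333), np.float64(494.0821256038647)))
```

The stroke is near the end of the fingertip, with 0.22 rad to go. Lifting, returning and pressing again.

Emit:
apply_moves(grip=[0,0,0,0,0,0,0,0], slide=[[0,0,-0.002],[0,0,-0.003],[0.006,0,0],[0.006,0,0],[0,0,0.003],[0,0,0.001],[0,0,0],[0,0,0]], spin=[0,0,0,0,0,0,0,0])

```text
time_s: 19.68
tool_pos: [504.2, 118.7, 71.7]
tcp_rot: [[-0.119, 0.993, -0.0], [0.993, 0.119, 0.0], [0.0, -0.0, -1.0]]
force: [-0.5, 0.3, -0.3]
gripper_width: 0.2
finger_force: 0.0
```

Emit:
apply_moves(grip=[0,0,0,0], slide=[[0,0,0.0004],[0,0,0.0003],[0,0,0],[0,0,0]], spin=[0,0,0,0])

```text
time_s: 20.18
tool_pos: [504.4, 118.8, 71.3]
tcp_rot: [[-0.119, 0.993, 0.0], [0.993, 0.119, -0.0], [-0.0, 0.0, -1.0]]
force: [-1.1, -1.0, 6.1]
gripper_width: -0.2
finger_force: 2.8
```

Emit:
apply_moves(grip=[0,0,0,0,0], slide=[[0,0,0.0002],[-0.0015,0,0],[-0.0015,0,0],[-0.0015,0,0],[0,0,0]], spin=[0,0,0,0,0])

```text
time_s: 20.8
tool_pos: [504.8, 115.0, 71.2]
tcp_rot: [[-0.118, 0.993, 0.0], [0.993, 0.118, 0.001], [0.001, 0.0, -1.0]]
force: [-1.7, 3.0, 8.2]
gripper_width: 0.3
finger_force: 3.5
```

```bash
python3 - <<'E'
from h import *
f=grab_frame("wrist");print(angles(f))
E
```

```text
(np.float64(0.9465885090632985), np.float64(0.8465605284184038), (np.float64(485.3047619047619), np.float64(493.6984126984127)))
```

Emit:
apply_moves(grip=[0,0,0,0], slide=[[-0.001,0,0],[-0.001,0,0],[-0.0006,0,0],[0,0,0]], spin=[0,0,0,0])

```text
time_s: 21.35
tool_pos: [505.1, 112.5, 71.2]
tcp_rot: [[-0.118, 0.993, 0.0], [0.993, 0.118, 0.001], [0.001, 0.0, -1.0]]
force: [-2.1, 3.0, 6.6]
gripper_width: -0.4
finger_force: 3.4
```

```bash
python3 - <<'E'
from h import *
f=grab_frame("wrist");print(angles(f))
cv2.imwrite("pics/d2.png",cv2.resize(dial(f),(560,560),interpolation=cv2.INTER_AREA))
E
```

```text
(np.float64(0.9437569659606826), np.float64(0.9332818704636373), (np.float64(484.70109546165884), np.float64(494.1940532081377)))
```

View pics/d2.png

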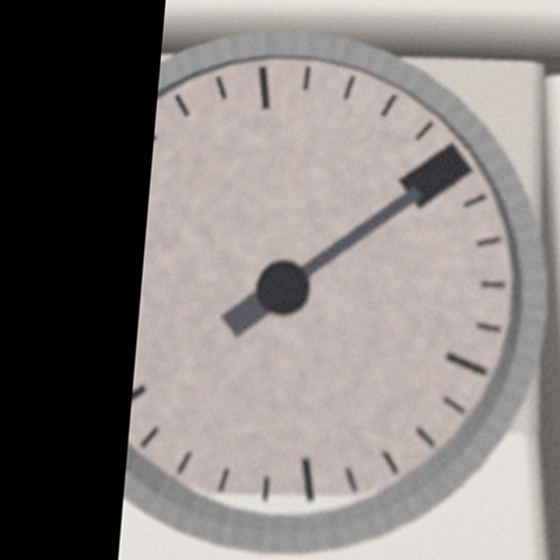

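The bar (435,175) lies straight under the needle tip (418,190), within about 0.01 rad. Lifting off straight up.

Emit:
apply_moves(grip=[0,0,0,0,0,0], slide=[[0,0,-0.001],[0,0,-0.004],[0,0,-0.008],[0,0,-0.007],[0,0,0],[0,0,0]], spin=[0,0,0,0,0,0])

```text
time_s: 22.15
tool_pos: [505.0, 111.8, 90.9]
tcp_rot: [[-0.119, 0.993, 0.0], [0.993, 0.119, 0.0], [0.0, 0.0, -1.0]]
force: [0.2, 0.4, -0.5]
gripper_width: -0.3
finger_force: 0.0
```

```bash
python3 - <<'E'
from h import *
f=grab_frame("wrist");print(sense()["tool_pos"],angles(f))
E
```

```text
[504.95089729 111.80068068  90.77295351] (np.float64(0.9444268321748845), np.float64(0.9322233434523673), (np.float64(485.65682656826567), np.float64(494.2158671586716)))
```

The tare held: needle 0.944, bar 0.932. Retreating upward, then a numeric check and hand-in.

Emit:
apply_moves(grip=[0,0,0,0,0,0,0], slide=[[0,0,-0.02],[0,0,-0.035],[0,0,-0.04],[0,0,-0.035],[0,0,-0.02],[0,0,0],[0,0,0]], spin=[0,0,0,0,0,0,0])

```text
time_s: 23.08
tool_pos: [504.3, 111.7, 239.7]
tcp_rot: [[-0.119, 0.993, -0.002], [0.993, 0.119, -0.0], [0.0, -0.002, -1.0]]
force: [-0.6, -0.6, -0.2]
gripper_width: 0.3
finger_force: 0.0
```

```bash
python3 - <<'E'
from h import *
s=sense();print(s["time_s"],s["tool_pos"])
f=grab_frame("wrist");print(angles(f)[:2])
d=[(d["xy"],d["confidence"]) for d in outline_of("canister_mid","wrist")];print(d)
print(close_job())
E
```

```text
23.075 [504.3004623  111.74536505 239.68592262]
(np.float64(0.9428325545152909), np.float64(0.927392378245597))
[([497.4, 145.7], 0.81), ([229.4, 309.4], 0.64)]
the job is handed in; nothing more can be done
None
```

The job is handed in at about 23 s: the steel canister stands mid-pan, and the zero bar sits under the needle to within about 0.015 rad. The highest wheel force I read was about 14 N, and the moves touched nothing else that I know of.

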